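# Check the sprayer filling stud with the screw-on ring gauge

## Robot

A 6-joint arm with a two-finger parallel gripper is mounted at the origin on the work surface. World frame = base frame: x ahead of the robot, y to its left, z up, the work surface at z = 0. Lengths are in mm, angles in rad, forces in N, time in s.
With the tool pointing down it reaches from about 325 to 775 mm from the base axis. Payload 5.5 kg.
Tool frame: the origin (TCP) lies on the mounting face of the last link; the fingertips stand 182 mm ahead of it and the grasp point (between the pads) lies 163 mm ahead of it; z points along the fingers, y is the direction in which the jaws open and shut (so a half turn about z gives the same grasp; the last joint's range is limited). The gripper opens to 88 mm and grips with 3 to 60 N. Pads are 20 mm wide; open, the fingers measure 115 mm over their backs; the gripper's body (75 mm by 178 mm) begins 61 mm behind the grasp point.
Start: joints at [1.123, 0.091, 1.231, -0, 1.82, -0.057], TCP at [228.563, 554.776, 404.631] pointing down, gripper open.
Joint ranges: [-2.87, 2.87], [-0.86, 2.18], [0.17, 2.46], [-1.51, 4.65], [0.06, 2.69], [-2.65, 2.65]. Speed limits (rad/s): [2.57, 2.57, 3.01, 3.14, 3.14, 3.14].

## Interface

Orientations are given as [roll, pitch, yaw] about the fixed x, y, z axes, in that order (R = Rz(yaw) Ry(pitch) Rx(roll)).
In Python, from bench import get_obs, imaging, arm gives the robot as it stands.
- The arm moves only by the tool step_arm, never from a script. Its argument "increments" is a list of rows, each a list of 5 numbers: the shift along the tool's x, y, z in mm, then the turn about the tool's z in degrees, then the finger opening in mm, from 0 to 87.8. A call has 1 to 10 rows; each row shifts and turns the commanded pose from where the row before left it, along the tool's axes as they then stand; what a row does not reach is not made up. A row lasts 1/12 s, in which the tool goes at most 41.7 mm and 7.16 degrees, less where a joint would pass 70% of its speed; a pose out of reach is approached as far as the arm can. A call with a gripper value outside its range is refused whole. The fingers move at their own pace and stop on an object; "grip_force" is the grip in N (left out, the last holds). Time passes only in rows, so rows that do not move let the fingers close. It gives the time, the measured TCP pose, the force and the opening at its end, in the units of the state.
- get_obs(): the state, without advancing time (a new reading comes with each control period).
- imaging.capture(name): name is "scene" or "top" or "wrist"; returns the picture (384x512x3 uint8, red, green, blue); there is no depth.
- imaging.camera_model(name): a dict with "fx", "fy", "cx", "cy" (pixels), "view" (4x4, takes a point from world to camera coordinates); the wrist camera has in their place "T_tool_cam" (4x4, takes a point from camera to tool coordinates, whose origin is the TCP and whose axes are the flange's). Camera axes: x right, y down, z forward; pixel columns grow to the right and rows downward; lengths in mm; the calibration is good to about 2 mm. A picture is of the moment at which its call begins: read the wrist's pose just before it. camera_model takes no time and is no camera call.
- arm.finish_job(): hands the job in, once; it reports no verdict.
The state is a dict: "t": time; "joint_pos": joint angles; "qd": joint speeds; "tau": joint torques, N m; "tcp_pos": TCP position; "orientation": TCP orientation; "wrist_force": force on the tool from outside, world axes, zero at the start; "torque": the same for the moment, N m; "grip_width": opening from 0.0 (shut) to 1.0 (fully open).
Only numpy, scipy, OpenCV 4.12 (cv2) and the standard library are available. Lean on these libraries where they do the work, as an engineer would, in place of code of your own. Each camera call takes 0.05 s, during which the arm holds its last target. There are 200 camera calls.

## Task

The white threaded stud is where the pump sprayer gets filled; check its thread with the orange ring gauge that stands in the terracotta saucer. Set the ring over the stud, screw it down clockwise (a quarter to one and a quarter turns, in several grips) until it lands on the black sprung seal at the stud's foot and turning grows clearly stiffer, then stop without forcing it, let go, and leave the ring there holding the seal lightly pressed by the thread alone. Leave the other things on the bench where they are.

Things in the scene. Friction and masses are not known exactly. Their poses are not given: they have to be found in the camera images.
- ring_center (a point): Centre of the orange plastic ring gauge, 22 mm above its lower edge: an upright tube, 50 mm outside, 36 mm bore, 44 mm tall, about 120 g, loose in the saucer. z along the tube. Grip it across the outside, at or above this point; it is round, so any yaw does. Between turns open the fingers to about 70 mm, or they drag it back.
- ring: The same ring; origin at the centre of its lower edge, z up. A white mark on the rim lies on its x axis. Inside, near the lower edge, four small lugs (26 mm clear between their tips) run in the stud's thread with about 0.7 mm of up-and-down play. On the thread it stays where it is let go. While gripped, the hand may carry the seal's push instead of the thread; letting go shows what the thread holds.
- stud_top (a point): Top of the fixed white upright stud, 68 mm above the bench; z up. 24 mm core with a rounded top, 32.4 mm over the thread, which begins about 18 mm below the top. Right-handed two-start thread: clockwise from above screws down, 17 mm per full turn; the ring cannot be pushed past it.
- stud: The same stud; origin on the bench on its axis. Lowered level over the stud at any yaw, the ring comes to rest on the thread with its lower edge 38 to 48 mm above the bench; from there about 1/4 to 1 1/4 turns bring it to the seal. If it binds at once in the first quarter turn, lift it, turn it back anticlockwise and lower it again.
- foot: Fixed green flange, 86 mm wide, 10 mm high, round the stud; origin on the bench on its axis. On it a black seal ring, 53 mm wide, its top 28 to 35 mm above the bench (differs each time, not measured). It is a spring: 6 N per mm, 8 mm travel. About 10 N is right (5 to 20 N counts, over 30 N spoils it); turning then takes 0.15 to 0.2 N m, under 0.08 N m running free.
- saucer: Loose chipped terracotta saucer, 180 mm wide, rim 16 mm high, floor 7 mm thick on which the ring stands; origin at the centre of its underside.
- sprayer: Yellow pump sprayer, 116 mm wide, 240 mm tall, bystander; origin at the centre of its underside.
- dome: Clear acrylic seedling dome, 150 mm wide, 125 mm tall, bystander; origin at the centre of its underside.
- widger: Steel widger with wooden handle, 240 mm long, lying on the bench, bystander; origin under its middle.
- buckets: Stacked pair of small aluminium buckets, 110 mm wide, 130 mm tall, bystander; origin at the centre of the underside.
- pot: Terracotta pot 100 mm wide, 90 mm tall, bystander; origin at the centre of its underside.
- label_box: Wooden box 100 x 60 x 45 mm, bystander; origin at the centre of its underside.
Things that resemble listed ones, but are neither listed nor needed, are in the scene too. There is more than one size of the foot; the one meant has the size given above. Of the things that look like the saucer, the smaller one is meant.

How it is judged:
By the outcome, as a careful person would: the job done as asked, in the order asked, and still so for the second after the job is handed in, with the robot touching nothing.
It also fails if it takes over 72 s, if anything falls off the work surface, if the arm or the gripper's body presses on something with over 40 N, if the wrist force passes 120 N, or if a joint passes its speed limit or range.

## Working session

There is one attempt and no reset: what is moved stays moved. The work goes in short steps, Python scripts to look and compute and a tool call to move; the robot and the scene stay as the last step left them, time stands still between calls to the robot, and variables do not carry over. Pictures are saved under pics/ and viewed, about 8 in all and at most 12, crops included, and the job is handed in when it is done.

Besides the shell and the picture viewer there is one more tool, called in YAML: its name, and indented under it one key for each argument. step_arm: Moves the arm, as the interface text tells. Its arguments: {"type":"object","properties":{"increments":{"type":"array"},"grip_force":{"type":"number"}},"required":["increments"]}

```bash
mkdir -p pics
cat > h.py <<'E'
from bench import get_obs, imaging, arm
import numpy as np, cv2
from scipy.spatial.transform import Rotation as R
def cam(name):
    m=imaging.camera_model(name); K=np.array([[m['fx'],0,m['cx']],[0,m['fy'],m['cy']],[0,0,1]])
    if name=='wrist':
        o=get_obs(); T=np.eye(4); T[:3,:3]=R.from_euler('xyz',o['orientation']).as_matrix(); T[:3,3]=o['tcp_pos']
        V=np.linalg.inv(T@np.array(m['T_tool_cam']))
    else: V=np.array(m['view'])
    return K,V
def ray(K,V,uv,z):
    C=np.linalg.inv(V); d=C[:3,:3]@np.linalg.inv(K)@np.array([uv[0],uv[1],1]); o=C[:3,3]
    return o+d*(z-o[2])/d[2]
def proj(K,V,p):
    q=K@(V[:3,:3]@np.array(p)+V[:3,3]); return q[:2]/q[2]
def blobs(img,lo,hi,amin=60):
    hsv=cv2.cvtColor(img,cv2.COLOR_RGB2HSV); m=cv2.inRange(hsv,lo,hi)
    n,l,s,c=cv2.connectedComponentsWithStats(m)
    return m,[(s[i].tolist(),c[i].round(1).tolist()) for i in range(1,n) if s[i][4]>amin]
def save(img,f,s=1.5): cv2.imwrite('pics/'+f,cv2.resize(img[:,:,::-1],None,fx=s,fy=s))
E
python3 - <<'E'
from h import *
print(get_obs())
for n in('top','scene'):
    K,V=cam(n); C=np.linalg.inv(V); print(n,K.tolist(),C.round(2).tolist())
    im=imaging.capture(n); save(im,n+'0.png'); np.save(n+'0.npy',im)
E
```

```text
{'t': 0.0, 'joint_pos': array([ 1.12329005e+00,  9.18296446e-02,  1.23186421e+00,  3.18550155e-05,
        1.81977303e+00, -5.66919616e-02]), 'qd': array([-0.00031966,  0.00133313, -0.0005153 ,  0.00057054,  0.00012427,
        0.00037342]), 'tau': array([-8.23822174e-04, -4.46442604e+01, -4.06444824e+01,  6.97593391e-02,
        2.90731149e-02, -1.22309934e-04]), 'tcp_pos': array([228.58124317, 554.81257329, 403.53627732]), 'orientation': array([-3.13972318e+00, -1.37034839e-04,  2.75078604e+00]), 'wrist_force': array([ 0.24858264, -0.47198503,  0.24984665]), 'torque': array([ 0.00211488, -0.01400428,  0.05235149]), 'grip_width': 0.9972059112898496}
top [[369.4070922435474, 0.0, 247.1326104758986], [0.0, 369.4070922435474, 186.69374140103753], [0.0, 0.0, 1.0]] [[0.02, -0.98, 0.18, 297.2], [-1.0, -0.02, 0.0, 14.46], [0.0, -0.18, -0.98, 1294.2], [0.0, 0.0, 0.0, 1.0]]
scene [[481.4418017494667, 0.0, 264.1581758308995], [0.0, 481.4418017494667, 191.50091694544443], [0.0, 0.0, 1.0]] [[-0.15, 0.84, -0.52, 1190.76], [0.99, 0.13, -0.08, 120.98], [-0.0, -0.53, -0.85, 1144.0], [0.0, 0.0, 0.0, 1.0]]
```

View pics/top0.png

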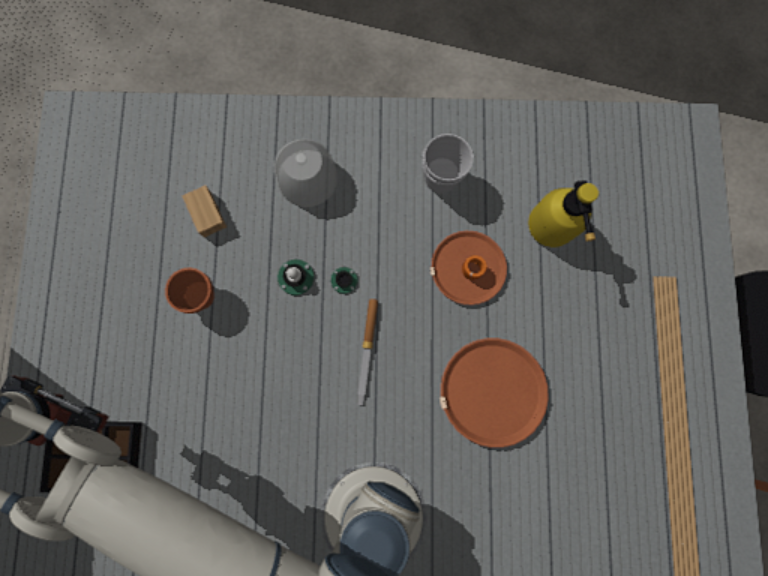

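View pics/scene0.png

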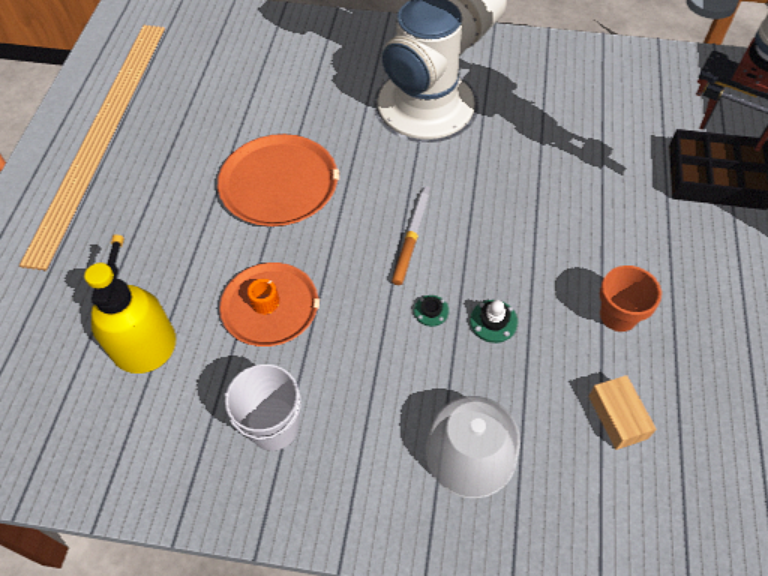

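Top view (image pixels at 1.5×): the ring is at (475,266) in the smaller saucer and the stud at (293,273) on the larger green flange. In the scene view the ring is at (263,295) and the stud at (496,312).

Run:
```python
from h import *
for n in('top','scene'):
    im=np.load(n+'0.npy'); K,V=cam(n)
    m,b=blobs(im,(8,220,150),(16,255,255),40)
    print(n,'orange',b)
    m,b=blobs(im,(60,80,20),(95,255,200),40); print('green',b)
    for s,c in b:
        print(ray(K,V,(s[0]+s[2]/2-.5,s[1]+s[3]/2-.5),5).round(1))
K,V=cam('top');print('ring',ray(K,V,(475/1.5,266/1.5),51),'stud',ray(K,V,(293/1.5,272/1.5),60))
K,V=cam('scene');print('ring',ray(K,V,(263/1.5,288/1.5),51),'stud',ray(K,V,(497/1.5,306/1.5),60))
m=imaging.camera_model('wrist'); print(m)
```

```text
top orange []
green [([185, 173, 24, 24, 216], [197.4, 185.5]), ([221, 182, 17, 14, 91], [229.0, 188.9])]
[532.3 197.    5. ]
[520.1  81.3   5. ]
scene orange [([165, 186, 21, 24, 337], [175.2, 197.2])]
green [([276, 200, 23, 18, 173], [287.1, 209.6]), ([313, 204, 32, 25, 338], [328.2, 217.9])]
[534.9  80.7   5. ]
[541.1 194.4   5. ]
ring [ 556.95602081 -221.10560296   51.        ] stud [533.11640985 193.63027215  60.        ]
ring [ 556.30078807 -219.21699625   51.        ] stud [535.62837445 195.23788759  60.        ]
{'fx': 299.4840352727678, 'fy': 299.4840352727678, 'cx': 257.04127569969074, 'cy': 193.88058189341157, 'T_tool_cam': array([[ 4.07192823e-04, -9.65253848e-01, -2.61313687e-01,
         7.07763134e+01],
       [ 9.99999553e-01,  1.70050050e-04,  9.30112690e-04,
         3.92195194e-01],
       [-8.53358448e-04, -2.61313949e-01,  9.65253486e-01,
         1.98545068e+01],
       [ 0.00000000e+00,  0.00000000e+00,  0.00000000e+00,
         1.00000000e+00]])}
```

step_arm:
  increments:
    - [-26,-25.7,0,0,87]
    - [-26,-25.7,0,0,87]
    - [-26,-25.7,0,0,87]
    - [-26,-25.7,0,0,87]
    - [-26,-25.7,0,0,87]
    - [-26,-25.7,0,0,87]
    - [-26,-25.7,0,0,87]
    - [-26,-25.7,0,0,87]
    - [-26,-25.7,0,0,87]
    - [-26,-25.7,0,0,87]

```text
t: 0.93
tcp_pos: [371.2, 216.4, 404.3]
orientation: [-3.141, -0.0, 2.751]
wrist_force: [0.2, -0.4, -0.7]
grip_width: 0.991
```

step_arm:
  increments:
    - [-26,-25.7,0,0,87]
    - [-26,-25.7,0,0,87]
    - [-26,-25.7,0,0,87]
    - [-26,-25.7,0,0,87]
    - [-26,-25.7,0,0,87]
    - [-26,-25.7,0,0,87]
    - [-26,-25.7,0,0,87]
    - [-26,-25.7,0,0,87]
    - [-26,-25.7,0,0,87]
    - [-26,-25.7,0,0,87]

```text
t: 1.77
tcp_pos: [513.9, -120.5, 404.2]
orientation: [3.142, -0.001, 2.75]
wrist_force: [0.8, 1.6, 0.4]
grip_width: 0.989
```

step_arm:
  increments:
    - [-26,-25.7,0,0,87]
    - [-26,-25.7,0,0,87]
    - [-26,-25.7,0,0,87]
    - [0,0,15,7,87]
    - [0,0,15,7,87]
    - [0,0,15,7,87]
    - [0,0,15,7,87]
    - [0,0,15,7,87]
    - [0,0,15,7,87]
    - [0,0,0,7,87]

```text
t: 2.6
tcp_pos: [555.8, -219.3, 309.8]
orientation: [-3.137, -0.005, 1.889]
wrist_force: [-0.4, 0.5, -1.4]
grip_width: 0.99
```

Run:
```python
from h import *
o=get_obs(); print(o['t'],o['tcp_pos'],o['orientation'],o['joint_pos'].round(2))
K,V=cam('wrist'); im=imaging.capture('wrist'); save(im,'w1.png'); np.save('w1.npy',im)
print(blobs(im,(5,200,90),(16,255,255),60)[1])
print('expect',proj(K,V,(556.6,-220,51)),proj(K,V,(556.6,-220,7)))
```

```text
2.6 [ 555.7680206  -219.34568614  309.84933764] [-3.13651117 -0.00470637  1.88945084] [-0.43  0.09  1.4  -0.    1.66 -0.75]
[]
expect [258.42353624 204.07545501] [258.3621126  191.07440169]
```

View pics/w1.png

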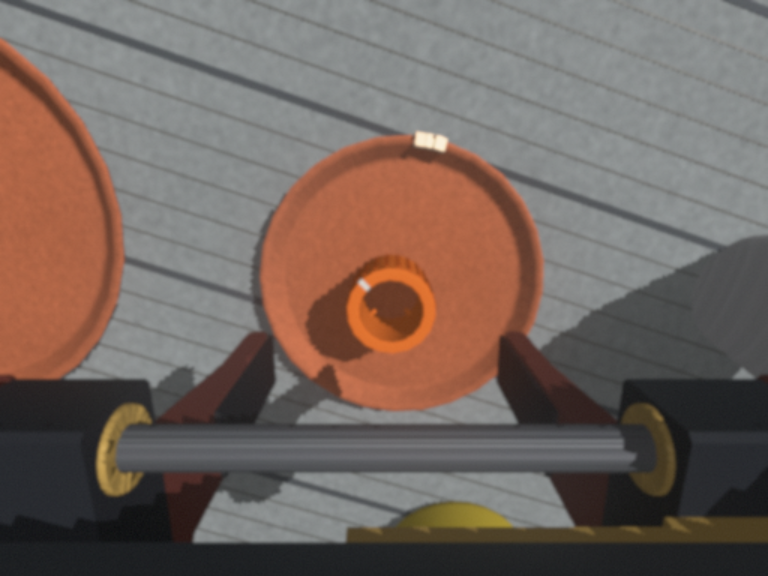

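Run:
```python
from h import *
o=get_obs(); K,V=cam('wrist'); im=np.load('w1.npy'); hsv=cv2.cvtColor(im,cv2.COLOR_RGB2HSV)
print(hsv[206,288],hsv[235,262],hsv[120,262])
m=((hsv[...,1]>215)&(hsv[...,2]>170)).astype(np.uint8)
c=max(cv2.findContours(m,cv2.RETR_EXTERNAL,cv2.CHAIN_APPROX_NONE)[0],key=cv2.contourArea)
e=cv2.fitEllipse(c); print(e, cv2.boundingRect(c))
for uv in(e[0],(391.5/1.5-.2,309/1.5-.2)):
    p=ray(K,V,uv,51); d=R.from_euler('xyz',o['orientation']).as_matrix().T@(p-o['tcp_pos']); print(p,d)
```

```text
[ 11 198 224] [ 10 176 203] [  9 150 179]Traceback (most recent call last):
  File "<stdin>", line 5, in <module>
ValueError: max() iterable argument is empty
```

Run:
```python
from h import *
o=get_obs(); K,V=cam('wrist'); im=np.load('w1.npy'); hsv=cv2.cvtColor(im,cv2.COLOR_RGB2HSV)
m=((hsv[...,1]>185)&(hsv[...,2]>200)).astype(np.uint8)
c=max(cv2.findContours(m,cv2.RETR_EXTERNAL,cv2.CHAIN_APPROX_NONE)[0],key=cv2.contourArea)
e=cv2.fitEllipse(c); print(e, cv2.boundingRect(c))
for uv in(e[0],(391.5/1.5-.2,309/1.5-.2)):
    p=ray(K,V,uv,51); d=R.from_euler('xyz',o['orientation']).as_matrix().T@(p-o['tcp_pos']); print(p,d)
```

```text
((260.93603515625, 206.49038696289062), (51.35246658325195, 53.27312088012695), 76.7254638671875) (232, 179, 58, 56)
[ 559.96729624 -222.06198907   51.        ] [ -4.69886681   4.02758839 260.40386271]
[ 559.67020881 -221.51960289   51.        ] [ -4.09155513   3.91092882 260.40646268]
```

step_arm:
  increments:
    - [-4,3.8,0,0,87]
    - [0,0,14,7,87]
    - [0,0,14,7,87]
    - [0,0,14,7,87]
    - [0,0,14,7,87]
    - [0,0,14,7,87]
    - [0,0,14,7,87]
    - [0,0,5,0,87]
    - [0,0,0,0,87]
    - [0,0,0,0,87]

```text
t: 3.48
tcp_pos: [561.5, -222.3, 226.3]
orientation: [3.141, 0.0, 1.168]
wrist_force: [-0.0, -0.5, 0.5]
grip_width: 0.989
```

Run:
```python
from h import *
o=get_obs(); print(o['tcp_pos'],o['orientation'],o['wrist_force'],o['torque'],o['joint_pos'].round(2))
K,V=cam('wrist'); im=imaging.capture('wrist'); save(im,'w2.png'); np.save('w2.npy',im)
hsv=cv2.cvtColor(im,cv2.COLOR_RGB2HSV)
m=((hsv[...,1]>185)&(hsv[...,2]>180)).astype(np.uint8)
c=max(cv2.findContours(m,cv2.RETR_EXTERNAL,cv2.CHAIN_APPROX_NONE)[0],key=cv2.contourArea)
print(cv2.boundingRect(c),proj(K,V,(559.5,-221.3,51)))
e=cv2.fitEllipse(cv2.convexHull(c));print(e)
p=ray(K,V,e[0],51); print(p,R.from_euler('xyz',o['orientation']).as_matrix().T@(p-o['tcp_pos']))
```

```text
[ 561.48381643 -222.26402387  226.27249833] [3.14106738e+00 1.37475324e-05 1.16781907e+00] [-0.04277037 -0.52928476  0.46456876] [-0.00415578  0.05028128  0.0452768 ] [-0.43  0.14  1.5   0.    1.51 -0.03]
(210, 187, 87, 95) [252.42907065 244.40496081]
((253.25650024414062, 237.7670135498047), (85.59790802001953, 99.61473846435547), 7.776605129241943)
[ 561.51682391 -217.78550939   51.        ] [  4.13512807  -1.81799139 175.27151073]
```

View pics/w2.png

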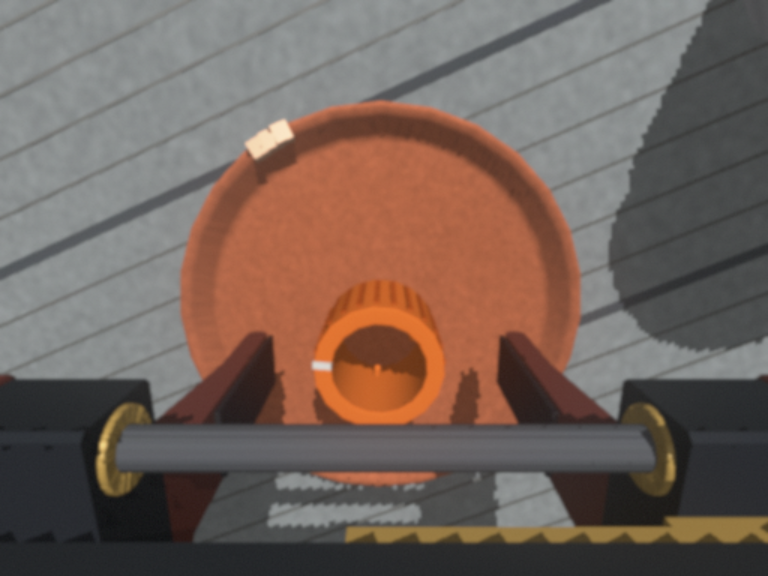

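The ring rim centre is at about (379,365) at 1.5×. It lies between the fingers and needs about −2 mm in tool y. I'll correct that, go down and grip.

step_arm:
  increments:
    - [0.4,-2.2,6,0,87]
    - [0,0,10,0,87]
    - [0,0,10,0,87]
    - [0,0,0,0,87]
    - [0,0,0,0,40]
    - [0,0,0,0,40]
    - [0,0,0,0,40]
    - [0,0,0,0,40]
    - [0,0,0,0,40]
    - [0,0,0,0,40]
  grip_force: 20

```text
t: 4.37
tcp_pos: [559.4, -220.9, 200.0]
orientation: [3.141, 0.0, 1.163]
wrist_force: [-1.5, 0.5, 1.4]
grip_width: 0.572
```

step_arm:
  increments:
    - [0,0,0,0,40]
    - [0,0,0,0,40]
    - [0,0,0,0,40]

```text
t: 4.62
tcp_pos: [559.4, -220.9, 200.0]
orientation: [3.141, 0.0, 1.163]
wrist_force: [-0.3, -0.3, 1.1]
grip_width: 0.568
```

step_arm:
  increments:
    - [0,0,10,0,40]
    - [0,0,-20,0,40]
    - [0,0,-25,0,40]
    - [0,0,-25,0,40]
    - [0,0,-25,0,40]
    - [0,0,-25,0,40]
    - [0,0,-25,0,40]
    - [31,-15.6,0,0,40]
    - [31,-15.6,0,0,40]
    - [31,-15.6,0,0,40]

```text
t: 5.45
tcp_pos: [553.0, -116.3, 334.6]
orientation: [3.141, -0.0, 1.161]
wrist_force: [1.2, -0.1, -1.3]
grip_width: 0.565
```

step_arm:
  increments:
    - [31,-15.6,0,0,40]
    - [31,-15.6,0,0,40]
    - [31,-15.6,0,0,40]
    - [31,-15.6,0,0,40]
    - [31,-15.6,0,0,40]
    - [31,-15.6,0,0,40]
    - [31,-15.6,0,0,40]
    - [31,-15.6,0,0,40]
    - [31,-15.6,0,0,40]
    - [0,0,0,-7,40]

```text
t: 6.28
tcp_pos: [534.1, 200.1, 333.8]
orientation: [-3.139, -0.002, 1.287]
wrist_force: [-0.5, 0.9, -1.5]
grip_width: 0.568
```

step_arm:
  increments:
    - [0,0,0,-7,40]
    - [0,0,0,-7,40]
    - [0,0,0,-7,40]
    - [0,0,0,-7,40]
    - [0,0,0,-7,40]
    - [0,0,0,-7,40]
    - [0,0,0,-7,40]
    - [0,0,0,-7,40]
    - [0,0,0,-7,40]
    - [0,0,0,-7,40]

```text
t: 7.12
tcp_pos: [535.1, 194.8, 333.9]
orientation: [-3.141, -0.001, 2.513]
wrist_force: [-0.4, -0.1, -1.4]
grip_width: 0.571
```

I made a slip: the first row of that lift pressed 10 mm down before rising, so the ring may sit higher in the grip than planned. I'll check with the wrist camera and the scene camera.

Run:
```python
from h import *
o=get_obs(); print(o['tcp_pos'],o['orientation'],o['wrist_force'],o['torque'],o['joint_pos'].round(2))
K,V=cam('wrist'); im=imaging.capture('wrist'); np.save('w3.npy',im)
Ks,Vs=cam('scene'); s=imaging.capture('scene'); np.save('s3.npy',s)
x,y,_=o['tcp_pos']
for h in(0,44): print(h,proj(Ks,Vs,(x,y,o['tcp_pos'][2]-193+h)).round(1), 'stud',proj(Ks,Vs,(535,195,68)).round(1))
a=cv2.resize(im,(512,384)); cx,cy=proj(Ks,Vs,(x,y,150)).astype(int)
b=cv2.resize(s[cy-48:cy+80,cx-43:cx+43],(258,384),interpolation=cv2.INTER_CUBIC); print('crop org',cx-43,cy-48)
save(np.hstack([a,b]),'c3.png',1)
```

```text
[535.14230331 194.84860409 333.89162194] [-3.14069345e+00 -6.82959356e-04  2.51251169e+00] [-0.35615742 -0.05307061 -1.42322805] [-0.01147069  0.02611756  0.02172311] [ 0.29  0.01  1.44 -0.    1.69 -0.65]
0 [335.  187.2] stud [331.6 202.2]
44 [337.3 177.3] stud [331.6 202.2]
crop org 292 137
```

View pics/c3.png

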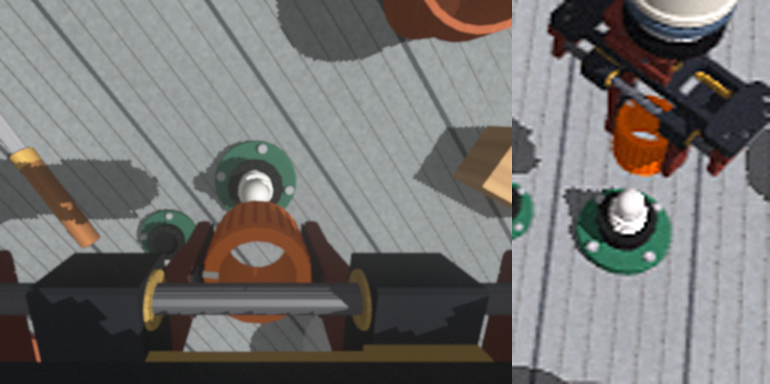

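```bash
python3 - <<'E'
from h import *
o=get_obs(); K,V=cam('wrist'); Ks,Vs=cam('scene')
im=np.load('w3.npy'); s=np.load('s3.npy'); x,y,z=o['tcp_pos']
h=cv2.cvtColor(s,cv2.COLOR_RGB2HSV)[137:205,292:378]
m=((h[...,0]>5)&(h[...,0]<18)&(h[...,1]>200)&(h[...,2]>110)).astype(np.uint8)
c=max(cv2.findContours(m,1,1)[0],key=cv2.contourArea); r=cv2.boundingRect(c); print('scene ring bbox',r[0]+292,r[1]+137,r[2:], 'bottom row',r[1]+137+r[3]-.5)
t=np.linspace(0,6.28,73); circ=np.c_[25*np.cos(t),25*np.sin(t),0*t]
for sh in(0,3,6,9):
    P=np.array([proj(Ks,Vs,p+[x,y,z-193+sh]) for p in circ]); W=np.array([proj(K,V,p+[x,y,z-149+sh]) for p in circ])
    print(sh,'scene bottom row',P[:,1].max().round(1),'cols',P[:,0].min().round(1),P[:,0].max().round(1),'wrist top rim: rows',W[:,1].min().round(1),W[:,1].max().round(1),'cols',W[:,0].min().round(1),W[:,0].max().round(1))
hw=cv2.cvtColor(im,cv2.COLOR_RGB2HSV)
mg=cv2.inRange(hw,(60,60,20),(95,255,220)); mg[:, :205]=0
pts=cv2.findNonZero(mg); c=cv2.convexHull(pts); e=cv2.fitEllipse(c); print('flange',e,cv2.boundingRect(c)); print(ray(K,V,e[0],10))
mw=((hw[...,1]<40)&(hw[...,2]>170)).astype(np.uint8); mw[:160]=0;mw[205:]=0;mw[:,:235]=0;mw[:,275:]=0
c=max(cv2.findContours(mw,1,1)[0],key=cv2.contourArea); print('stud',cv2.boundingRect(c),cv2.minEnclosingCircle(c))
for p in((535,195,68),(535,195,62)): print(proj(K,V,p))
E
python3 - <<'E'
import sys; sys.path.insert(0,'.')
from h import *
im=np.load('w3.npy'); save(im[130:310,180:340],'/../w3z.png',4.5)
E
```

```text
scene ring bbox 326 172 (18, 23) bottom row 194.5
0 scene bottom row 195.8 cols 324.9 345.2 wrist top rim: rows 217.2 311.8 cols 203.8 308.4
3 scene bottom row 195.2 cols 325.0 345.4 wrist top rim: rows 219.5 315.7 cols 202.7 309.5
6 scene bottom row 194.6 cols 325.1 345.5 wrist top rim: rows 221.8 319.8 cols 201.5 310.6
9 scene bottom row 193.9 cols 325.2 345.7 wrist top rim: rows 224.3 324.0 cols 200.3 311.8
flange ((237.51039123535156, 258.4778747558594), (107.73780822753906, 246.9569091796875), 12.458587646484375) (211, 141, 85, 241)
[591.78594102 126.84692985  10.        ]
stud (246, 171, 27, 30) ((258.9336242675781, 186.6504364013672), 16.1373233795166)
[256.49293792 198.68966162]
[256.5018791  196.79602261]
```

View w3z.png

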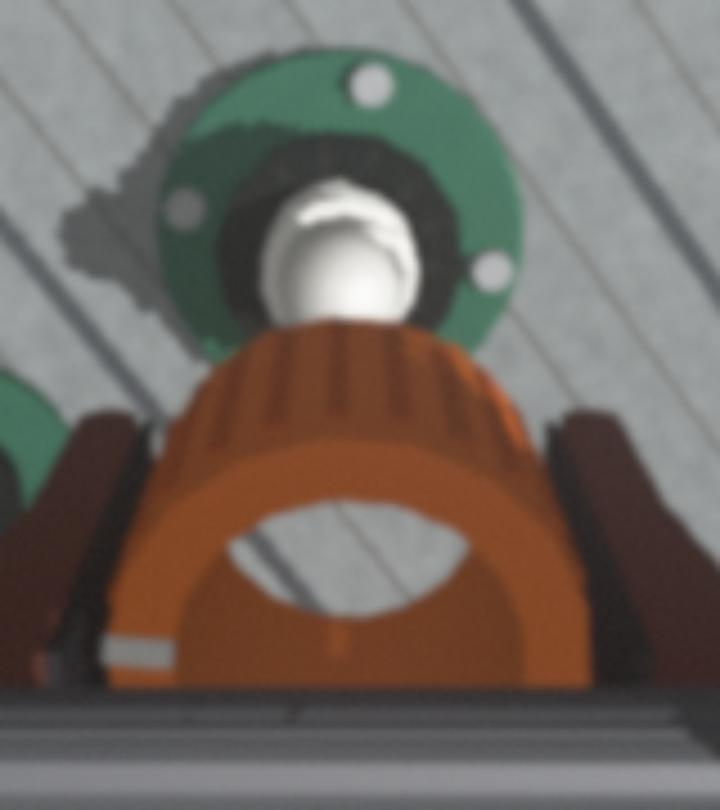

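Run:
```python
from h import *
from scipy.optimize import least_squares
o=get_obs(); K,V=cam('wrist'); T=o['tcp_pos']; Q=R.from_euler('xyz',o['orientation']).as_matrix()
t=np.linspace(0,2*np.pi,181); C=np.c_[np.cos(t),np.sin(t),0*t]
def ext(c,r,A=np.eye(3)):
    P=np.array([proj(K,V,c+A@(r*p)) for p in C]); return P[:,0].min(),P[:,0].max(),P[:,1].min()
# flange
f=least_squares(lambda p:np.array(ext(np.array([p[0],p[1],10.]),43))-[214.4,296.2,140.4],[535,195]); print('flange',f.x,f.fun)
# ring: tool-frame x,y offset, height of rim centre, pitch tilt
def ring(p):
    A=Q@R.from_euler('y',p[3]).as_matrix()
    top=T+Q@np.array([p[0],p[1],p[2]]); bot=top+A@np.array([0,0,44.])
    a=ext(top,25,A); b=ext(bot,25,A); return np.array([a[0]-203.3,a[1]-311.6,a[2]-227.8,b[2]-201.3])
g=least_squares(ring,[0,0,149,0]); print('ring tool x,y,z,tilt',g.x,g.fun)
g=least_squares(lambda p:ring([*p,0]),[0,0,149]); print('no tilt',g.x,g.fun)
im=imaging.capture('top');np.save('top3.npy',im)
```

```text
flange [533.2771169  194.63728286] [-0.43274301  0.43269191  0.02967382]
ring tool x,y,z,tilt [-3.14264482e+00  7.59790189e-01  1.43202599e+02 -1.95890225e-02] [5.68434189e-14 5.68434189e-14 1.70530257e-13 5.68434189e-14]
no tilt [ -3.44520696   0.76104875 143.63093903] [ 0.18582242 -0.1859118   0.68188025 -0.90069531]
```

step_arm:
  increments:
    - [4.7,-2,0,0,40]
    - [0,0,15,0,40]
    - [0,0,15,0,40]
    - [0,0,15,0,40]
    - [0,0,12,0,40]
    - [0,0,0,0,40]
    - [0,0,0,0,40]
    - [0,0,0,0,40]

```text
t: 7.93
tcp_pos: [530.3, 196.1, 278.6]
orientation: [3.141, 0.001, 2.506]
wrist_force: [1.1, -1.0, -0.4]
grip_width: 0.573
```

Run:
```python
from h import *
o=get_obs(); print(o['tcp_pos'],o['orientation'],o['wrist_force'],o['torque'],o['joint_pos'].round(2))
im=imaging.capture('wrist'); np.save('w4.npy',im); s=imaging.capture('scene'); np.save('s4.npy',s)
a=cv2.resize(im[150:290,170:345],(525,420),interpolation=2); b=cv2.resize(s[165:235,310:355],(270,420),interpolation=2)
save(np.hstack([a,b]),'c4.png',1)
```

```text
[530.32043732 196.14613138 278.56370594] [3.14067632e+00 6.38928652e-04 2.50575418e+00] [ 1.13884836 -0.97007624 -0.44247565] [ 0.00252452 -0.01178387  0.005043  ] [ 0.29  0.01  1.54  0.    1.59 -0.64]
```

View pics/c4.png

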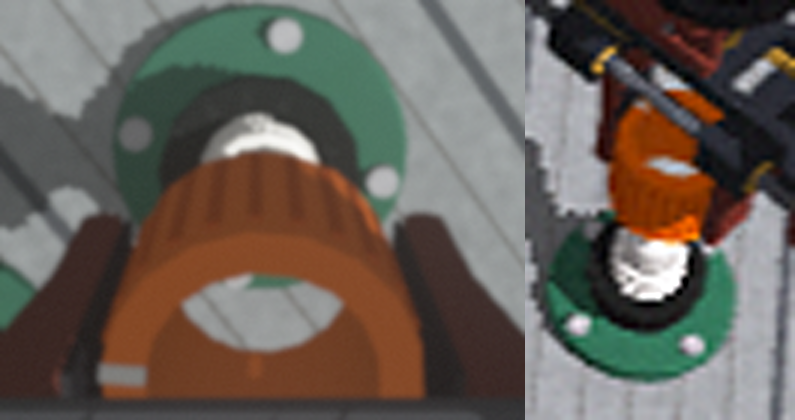

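```bash
cat > fit.py <<'E'
from h import *
from scipy.optimize import least_squares
t=np.linspace(0,2*np.pi,181); C=np.c_[np.cos(t),np.sin(t),0*t]
def ext(K,V,c,r):
    P=np.array([proj(K,V,c+r*p) for p in C]); return np.array([P[:,0].min(),P[:,0].max(),P[:,1].min(),P[:,1].max()])
E
python3 - <<'E'
from fit import *
o=get_obs(); K,V=cam('wrist'); T=o['tcp_pos']; Q=R.from_euler('xyz',o['orientation']).as_matrix()
f=least_squares(lambda p:ext(K,V,np.array([p[0],p[1],10.]),43)[:3]-[208.3,305,151.7],[535,195]); print('flange',f.x,f.fun)
def ring(p):
    a=ext(K,V,np.array(p),25); b=ext(K,V,np.array(p)-[0,0,44],25); return [a[0]-204.7,a[1]-311.3,a[2]-228.3,b[2]-201.]
g=least_squares(ring,[535,195,135.]); print('ring',g.x,g.fun,Q.T@(g.x-T)); d=f.x-g.x[:2]; print('shift tool',Q.T@np.r_[d,0])
# scene
s=np.load('s4.npy'); h=cv2.cvtColor(s,cv2.COLOR_RGB2HSV); K,V=cam('scene')
m=((h[...,0]>5)&(h[...,0]<18)&(h[...,1]>200)&(h[...,2]>110)); m[:165]=0;m[235:]=0;m[:,:310]=0;m[:,355:]=0
for r in range(178,206,2):
    c=np.flatnonzero(m[r]); w=np.flatnonzero((h[r,310:355,1]<60)&(h[r,310:355,2]>120))+310; print(r,(c.min(),c.max()) if len(c) else '',(w.min(),w.max()) if len(w) else '')
print('pred ring',ext(K,V,g.x,25),ext(K,V,g.x-[0,0,44],25)); 
for z in(60,45,35): print('pred stud',proj(K,V,(*f.x,z)))
mg=((h[...,0]>60)&(h[...,0]<95)&(h[...,1]>80)); mg[:,:310]=0; ys,xs=np.nonzero(mg); print('flange',xs.min(),xs.max(),ys.max(),ext(K,V,np.array([*f.x,10]),43),ext(K,V,np.array([*f.x,0]),43))
E
```

```text
flange [533.93026818 194.64866192] [-1.23980271  1.24146934  0.10304431]
ring [534.74403001 194.56065754 133.63090024] [ 0.06977404 -0.06991439  0.25480882 -0.3354054 ] [ -4.17533202   1.03021234 145.41197483]
shift tool [ 0.70708252 -0.41229226 -0.00158194]
178  (np.int64(310), np.int64(348))
180 (np.int64(334), np.int64(336)) (np.int64(310), np.int64(322))
182 (np.int64(336), np.int64(340)) (np.int64(310), np.int64(329))
184 (np.int64(327), np.int64(342)) (np.int64(310), np.int64(322))
186 (np.int64(326), np.int64(335)) (np.int64(310), np.int64(321))
188 (np.int64(325), np.int64(337)) (np.int64(311), np.int64(321))
190 (np.int64(325), np.int64(337)) (np.int64(312), np.int64(320))
192 (np.int64(324), np.int64(329)) (np.int64(312), np.int64(336))
194 (np.int64(325), np.int64(339)) (np.int64(314), np.int64(323))
196 (np.int64(325), np.int64(340)) (np.int64(313), np.int64(323))
198 (np.int64(326), np.int64(340)) (np.int64(315), np.int64(350))
200 (np.int64(326), np.int64(339)) (np.int64(315), np.int64(353))
202 (np.int64(327), np.int64(338)) (np.int64(345), np.int64(352))
204 (np.int64(330), np.int64(338)) (np.int64(326), np.int64(352))
pred ring [324.45414554 344.67578681 180.19743958 197.24824186] [322.65515537 342.26020901 189.52944032 206.25979744]
pred stud [331.1597054  203.41591096]
pred stud [330.4973405  206.30154468]
pred stud [330.06309551 208.19335988]
flange 313 510 228 [313.04730864 344.99846804 199.15768399 226.95783622] [312.73646352 344.47919207 201.02053527 228.70291733]
```

step_arm:
  increments:
    - [0.6,-0.4,4,0,40]
    - [0,0,5,0,40]
    - [0,0,5,0,40]
    - [0,0,4,0,40]
    - [0,0,4,0,40]
    - [0,0,4,0,40]
    - [0,0,3,0,40]
    - [0,0,0,0,40]

```text
t: 8.7
tcp_pos: [529.3, 196.0, 247.5]
orientation: [-3.14, -0.001, 2.506]
wrist_force: [0.7, 0.3, -2.1]
grip_width: 0.571
```

step_arm:
  increments:
    - [0,0,3,0,40]
    - [0,0,3,0,40]
    - [0,0,2,0,40]
    - [0,0,1.5,0,40]
    - [0,0,0,0,40]

```text
t: 9.12
tcp_pos: [529.4, 196.0, 238.7]
orientation: [-3.141, -0.0, 2.506]
wrist_force: [0.0, -0.8, -1.3]
grip_width: 0.573
```

step_arm:
  increments:
    - [0,0,1.5,0,40]
    - [0,0,1.5,0,40]
    - [0,0,1,0,40]
    - [0,0,0,0,40]

```text
t: 9.45
tcp_pos: [529.5, 196.0, 234.9]
orientation: [-3.141, -0.0, 2.506]
wrist_force: [-0.4, -0.2, -1.8]
grip_width: 0.572
```

step_arm:
  increments:
    - [0,0,1,0,40]
    - [0,0,1,0,40]
    - [0,0,1,0,40]
    - [0,0,0,0,40]

```text
t: 9.78
tcp_pos: [529.6, 196.0, 231.9]
orientation: [-3.142, 0.0, 2.506]
wrist_force: [1.5, 0.0, -2.0]
grip_width: 0.57
```

step_arm:
  increments:
    - [0,0,1,0,40]
    - [0,0,1,0,40]
    - [0,0,1,0,40]
    - [0,0,0,0,40]

```text
t: 10.12
tcp_pos: [529.7, 196.1, 229.6]
orientation: [3.141, 0.001, 2.506]
wrist_force: [0.6, -1.0, 2.0]
grip_width: 0.573
```

step_arm:
  increments:
    - [0,0,0,0,70]
    - [0,0,0,0,70]
    - [0,0,0,0,70]
    - [0,0,0,0,70]
    - [-1.5,0,0,0,70]
    - [-1.5,0,0,0,70]
    - [0,0,0,0,70]
    - [0,0,0,0,70]

```text
t: 10.78
tcp_pos: [532.0, 194.2, 229.1]
orientation: [-3.142, -0.0, 2.506]
wrist_force: [1.0, 0.4, 0.2]
grip_width: 0.798
```

Run:
```python
from h import *
o=get_obs(); print(o['tcp_pos'],o['orientation'],o['wrist_force'],o['torque'],o['joint_pos'].round(2),o['grip_width'])
im=imaging.capture('wrist'); np.save('w5.npy',im)
save(im[140:290,150:360],'c5.png',3.7)
```

```text
[532.02029332 194.17364497 229.07954091] [-3.14152479e+00 -4.49045644e-05  2.50623867e+00] [0.96744263 0.44021959 0.15846653] [-0.00019588  0.03891258 -0.01727133] [ 0.29  0.04  1.6  -0.    1.51 -0.65] 0.7982225611175819
```

View pics/c5.png

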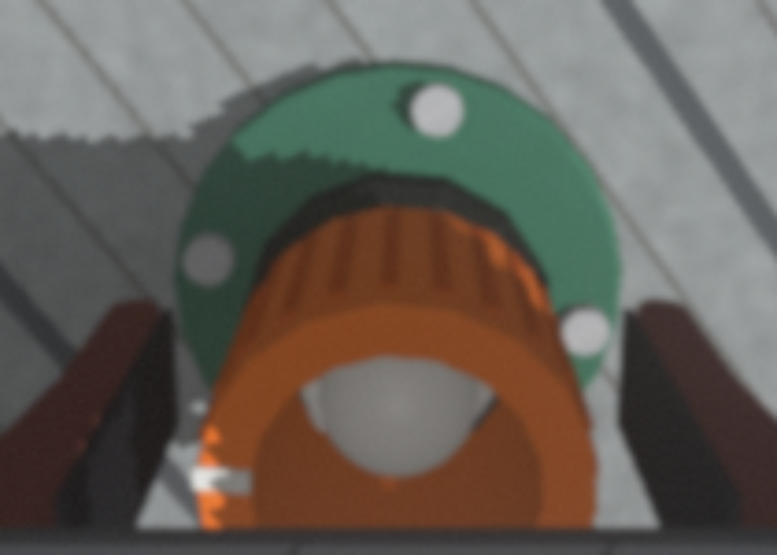

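Run:
```python
from fit import *
o=get_obs(); K,V=cam('wrist'); T=o['tcp_pos']; Q=R.from_euler('xyz',o['orientation']).as_matrix()
def ring(p):
    a=ext(K,V,np.array(p),25); b=ext(K,V,np.array(p)-[0,0,44],25); return [a[0]-204.2,a[1]-311.4,a[2]-222.4,b[2]-195.7]
g=least_squares(ring,[535,195,85.]); print('ring top',g.x,g.fun,Q.T@(g.x-T))
f=least_squares(lambda p:ext(K,V,np.array([p[0],p[1],10.]),43)[:3]-[150+177/3.7,150+620/3.7,140+62/3.7],[535,195]); print('flange',f.x,f.fun,Q.T@(np.r_[f.x,10]-T))
```

```text
ring top [533.39855068 194.32257516  83.92666481] [-0.02883666  0.02887824 -0.11186983  0.14753637] [ -1.10704871   0.92429955 145.15904073]
flange [532.98924469 194.88357328] [-1.26519453  1.26790328  0.12843115] [ -0.45083471   1.13818891 219.08574534]
```

step_arm:
  increments:
    - [-1,0,0,-7,70]
    - [0,0,0,-7,70]
    - [0,0,0,-7,70]
    - [0,0,0,-7,70]
    - [0,0,0,-7,70]
    - [0,0,0,-7,70]
    - [0,0,0,-7,70]
    - [0,0,0,-7,70]
    - [0,0,0,-7,70]
    - [0,0,0,-7,70]

```text
t: 11.67
tcp_pos: [532.7, 193.7, 229.1]
orientation: [3.142, -0.0, -2.549]
wrist_force: [0.4, 0.7, 0.4]
grip_width: 0.798
```

step_arm:
  increments:
    - [0,0,0,0,40]
    - [0,0,0,0,40]
    - [0,0,0,0,40]
    - [0,0,0,0,40]
    - [0,0,0,0,40]
    - [0,0,0,0,40]
  grip_force: 15

```text
t: 12.17
tcp_pos: [532.7, 193.7, 229.2]
orientation: [3.142, -0.0, -2.556]
wrist_force: [-0.2, -0.3, 0.7]
grip_width: 0.577
```

```bash
cat > st.py <<'E'
from h import *
o=get_obs(); Q=R.from_euler('xyz',o['orientation']).as_matrix()
print(o['t'],o['tcp_pos'].round(2),o['orientation'].round(4),'Ftool',(Q.T@o['wrist_force']).round(2),'Tq',o['torque'].round(3),'j6',o['joint_pos'][5].round(3),'tau6',o['tau'][5].round(3),'w',(o['grip_width']*87.8).round(1))
E
python3 st.py
```

```text
Traceback (most recent call last):
  File "st.py", line 3, in <module>
    print(o['t'],o['tcp_pos'].round(2),o['orientation'].round(4),'Ftool',(Q.T@o['wrist_force']).round(2),'Tq',o['torque'].round(3),'j6',o['joint_pos'][5].round(3),'tau6',o['tau'][5].round(3),'w',(o['grip_width']*87.8).round(1))
                                                                                                                                                                                                   ^^^^^^^^^^^^^^^^^^^^^^^^^^^^
AttributeError: 'float' object has no attribute 'round'
```

```bash
sed -i "s/,(o\['grip_width'\]\*87.8).round(1)/,round(o['grip_width']*87.8,1)/" st.py; python3 st.py
```

```text
12.1667 [532.73 193.69 229.15] [ 3.1416 -0.     -2.5561] Ftool [ 0.38 -0.16 -0.74] Tq [ 0.11   0.071 -0.04 ] j6 -1.868 tau6 0.017 w 50.6
```

step_arm:
  increments:
    - [0,0,0,0,40]
    - [0,0,0.2,5,40]
    - [0,0,0.25,5,40]
    - [0,0,0.25,5,40]
    - [0,0,0.25,5,40]
    - [0,0,0.25,5,40]
    - [0,0,0.25,5,40]
  grip_force: 20

```text
t: 12.75
tcp_pos: [532.7, 193.6, 227.7]
orientation: [-3.141, -0.0, -3.083]
wrist_force: [-0.1, -0.7, -0.2]
grip_width: 0.573
```

```bash
python3 st.py
```

```text
12.75 [532.74 193.6  227.71] [-3.1413 -0.     -3.0835] Ftool [ 0.18 -0.7   0.19] Tq [-0.077  0.011 -0.057] j6 -1.34 tau6 -1.379 w 50.3
```

step_arm:
  increments:
    - [0,0,0.3,6,40]
    - [0,0,0.3,6,40]
    - [0,0,0.28,6,40]
    - [0,0,0.28,6,40]
    - [0,0,0.28,6,40]
    - [0,0,0.28,6,40]
    - [0,0,0.28,6,40]
    - [0,0,0.28,6,40]
    - [0,0,0.28,6,40]
    - [0,0,0.28,6,40]

```text
t: 13.58
tcp_pos: [532.8, 193.6, 225.0]
orientation: [3.142, 0.0, 2.152]
wrist_force: [-0.5, -0.0, 0.8]
grip_width: 0.573
```

```bash
python3 st.py
```

```text
13.5833 [532.77 193.61 225.04] [3.1415e+00 3.0000e-04 2.1517e+00] Ftool [ 0.27 -0.44 -0.84] Tq [-0.179  0.117  0.082] j6 -0.292 tau6 -1.651 w 50.3
```

step_arm:
  increments:
    - [0,0,0.28,6,40]
    - [0,0,0.28,6,40]
    - [0,0,0.28,6,40]
    - [0,0,0.28,6,40]
    - [0,0,0.28,6,40]

```text
t: 14.0
tcp_pos: [532.8, 193.7, 223.6]
orientation: [3.141, 0.0, 1.628]
wrist_force: [-0.1, -1.1, -0.1]
grip_width: 0.571
```

```bash
python3 st.py
```

```text
14.0 [532.77 193.66 223.61] [3.1414e+00 1.0000e-04 1.6281e+00] Ftool [-1.07 -0.13  0.07] Tq [-0.179  0.098 -0.018] j6 0.231 tau6 -1.658 w 50.1
```

step_arm:
  increments:
    - [0,0,0.28,6,40]
    - [0,0,0.28,6,40]
    - [0,0,0.28,6,40]
    - [0,0,0.28,6,40]

```text
t: 14.33
tcp_pos: [532.8, 193.7, 222.5]
orientation: [3.141, -0.0, 1.209]
wrist_force: [-0.2, -0.4, 0.7]
grip_width: 0.577
```

```bash
python3 st.py
```

```text
14.3333 [532.79 193.65 222.5 ] [ 3.1413e+00 -1.0000e-04  1.2092e+00] Ftool [-0.41 -0.09 -0.69] Tq [-0.154  0.033 -0.026] j6 0.65 tau6 -1.655 w 50.6
```

step_arm:
  increments:
    - [0,0,0,0,72]
    - [0,0,0,0,72]
    - [0,0,0,0,72]
    - [0,0,0,0,72]
    - [0,0,0,-7,72]
    - [0,0,0,-7,72]
    - [0,0,0,-7,72]
    - [0,0,0,-7,72]
    - [0,0,0,-7,72]
    - [0,0,0,-7,72]

```text
t: 15.17
tcp_pos: [532.7, 193.7, 222.3]
orientation: [-3.142, 0.0, 1.956]
wrist_force: [0.5, -0.2, 0.5]
grip_width: 0.819
```

step_arm:
  increments:
    - [0,0,0,-7,72]
    - [0,0,0,-7,72]
    - [0,0,0,-7,72]
    - [0,0,0,-7,72]
    - [0,0,0,-7,72]
    - [0,0,0,-7,72]
    - [0,0,0,-7,72]
    - [0,0,0,-7,72]
    - [0,0,0,-7,72]
    - [0,0,0,-7,72]

```text
t: 16.0
tcp_pos: [532.7, 193.7, 222.3]
orientation: [3.142, -0.0, -3.106]
wrist_force: [0.6, 0.0, 0.6]
grip_width: 0.821
```

step_arm:
  increments:
    - [0,0,0,0,72]
    - [0,0,0,0,40]
    - [0,0,0,0,40]
    - [0,0,0,0,40]
    - [0,0,0,0,40]
    - [0,0,0,0,40]
    - [0,0,0,0,40]
    - [0,0,0,0,40]

```text
t: 16.67
tcp_pos: [532.7, 193.7, 222.4]
orientation: [3.142, 0.0, -3.114]
wrist_force: [-0.5, 0.2, -0.2]
grip_width: 0.572
```

```bash
python3 st.py
```

```text
16.6667 [532.75 193.72 222.41] [ 3.1415e+00  2.0000e-04 -3.1138e+00] Ftool [0.53 0.19 0.21] Tq [0.082 0.038 0.036] j6 -1.31 tau6 0.009 w 50.2
```

step_arm:
  increments:
    - [0,0,0.28,6,40]
    - [0,0,0.28,6,40]
    - [0,0,0.28,6,40]
    - [0,0,0.28,6,40]
    - [0,0,0.28,6,40]
    - [0,0,0.28,6,40]

```text
t: 17.17
tcp_pos: [532.8, 193.6, 220.6]
orientation: [-3.141, 0.0, 2.536]
wrist_force: [0.2, -1.3, 0.1]
grip_width: 0.576
```

```bash
python3 st.py
```

```text
17.1667 [532.75 193.62 220.64] [-3.1415e+00  2.0000e-04  2.5359e+00] Ftool [-0.87 -0.92 -0.1 ] Tq [-0.15  -0.01   0.008] j6 -0.676 tau6 -1.659 w 50.5
```

step_arm:
  increments:
    - [0,0,0.28,6,40]
    - [0,0,0.28,6,40]
    - [0,0,0.28,6,40]

```text
t: 17.42
tcp_pos: [532.7, 193.6, 219.8]
orientation: [-3.141, 0.0, 2.222]
wrist_force: [0.2, -0.2, -0.1]
grip_width: 0.578
```

```bash
python3 st.py
```

```text
17.4167 [532.74 193.58 219.83] [-3.1414e+00  3.0000e-04  2.2217e+00] Ftool [-0.28  0.03  0.08] Tq [-0.084  0.046 -0.012] j6 -0.362 tau6 -1.66 w 50.7
```

step_arm:
  increments:
    - [0,0,0.28,6,40]
    - [0,0,0.28,6,40]
    - [0,0,0.28,6,40]

```text
t: 17.67
tcp_pos: [532.7, 193.6, 218.9]
orientation: [-3.141, 0.0, 1.908]
wrist_force: [0.2, -0.5, 0.6]
grip_width: 0.573
```

```bash
python3 st.py
```

```text
17.6667 [532.73 193.59 218.9 ] [-3.1414e+00  3.0000e-04  1.9075e+00] Ftool [-0.57 -0.   -0.65] Tq [-0.153  0.079  0.039] j6 -0.048 tau6 -1.658 w 50.3
```

step_arm:
  increments:
    - [0,0,0.28,6,40]
    - [0,0,0.28,6,40]
    - [0,0,0.28,6,40]

```text
t: 17.92
tcp_pos: [532.7, 193.6, 218.1]
orientation: [-3.142, 0.0, 1.593]
wrist_force: [0.4, -1.4, 0.2]
grip_width: 0.57
```

```bash
python3 st.py
python3 - <<'E'
from h import *
im=imaging.capture('wrist'); np.save('w6.npy',im); save(im[140:290,150:360],'c6.png',3.7)
E
```

```text
17.9167 [532.73 193.55 218.1 ] [-3.1415e+00  5.0000e-04  1.5934e+00] Ftool [-1.44  0.41 -0.21] Tq [-0.155  0.094 -0.002] j6 0.266 tau6 -1.658 w 50.1
```

View pics/c6.png

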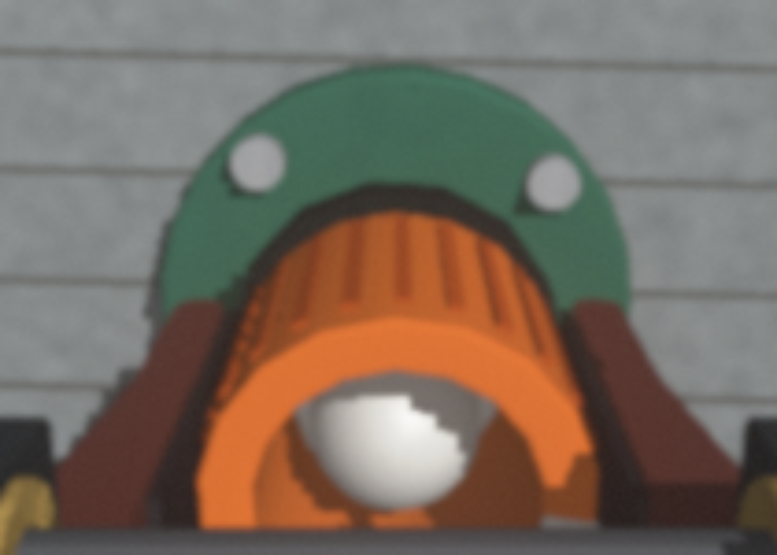

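Run:
```python
from fit import *
o=get_obs(); K,V=cam('wrist'); T=o['tcp_pos']; Q=R.from_euler('xyz',o['orientation']).as_matrix()
def ring(p):
    a=ext(K,V,np.array(p),25); b=ext(K,V,np.array(p)-[0,0,44],25); return [a[0]-204.1,a[1]-311.6,a[2]-225.9,b[2]-197]
g=least_squares(ring,[535,195,75.]); print('ring top',g.x,g.fun,Q.T@(g.x-T))
# mark angle: bearing at crop (570,520)
p=ray(K,V,(150+572/3.7,140+518/3.7),g.x[2]); print('mark',p-g.x, np.degrees(np.arctan2(p[1]-g.x[1],p[0]-g.x[0])))
```

```text
ring top [533.51017737 192.00686866  73.85503868] [-0.19822839  0.19834533 -0.75297613  0.99455078] [ -1.58573762   0.81049624 144.17685421]
mark [21.81172661 -1.88298435  0.        ] -4.934053774524417
```

step_arm:
  increments:
    - [0,0,0.28,6,40]
    - [0,0,0.28,6,40]
    - [0,0,0.28,6,40]

```text
t: 18.22
tcp_pos: [532.9, 193.6, 217.5]
orientation: [3.141, -0.0, 1.282]
wrist_force: [1.2, -0.8, 0.9]
grip_width: 0.574
```

```bash
python3 st.py
```

```text
18.2167 [532.89 193.62 217.48] [ 3.1408e+00 -1.0000e-04  1.2819e+00] Ftool [-0.37  1.4  -0.9 ] Tq [-0.202 -0.059 -0.003] j6 0.578 tau6 -1.65 w 50.4
```

step_arm:
  increments:
    - [0,0,0.28,6,40]
    - [0,0,0.28,6,40]

```text
t: 18.38
tcp_pos: [533.1, 193.6, 217.3]
orientation: [3.14, -0.001, 1.072]
wrist_force: [2.1, -0.5, 2.0]
grip_width: 0.573
```

```bash
python3 st.py
```

```text
18.3833 [533.1  193.56 217.25] [ 3.1400e+00 -7.0000e-04  1.0724e+00] Ftool [ 0.54  2.08 -1.95] Tq [-0.268 -0.138  0.079] j6 0.787 tau6 -1.622 w 50.3
```

step_arm:
  increments:
    - [0,0,0,0,72]
    - [0,0,0,0,72]
    - [0,0,0,0,72]
    - [0,0,0,0,72]
    - [0,0,0,-7,72]
    - [0,0,0,-7,72]
    - [0,0,0,-7,72]
    - [0,0,0,-7,72]
    - [0,0,0,-7,72]
    - [0,0,0,-7,72]

```text
t: 19.22
tcp_pos: [532.7, 193.7, 216.6]
orientation: [-3.141, -0.0, 1.816]
wrist_force: [-0.5, -0.0, 0.5]
grip_width: 0.817
```

step_arm:
  increments:
    - [0,0,0,-7,72]
    - [0,0,0,-7,72]
    - [0,0,0,-7,72]
    - [0,0,0,-7,72]
    - [0,0,0,0,72]
    - [0,0,0,0,72]

```text
t: 19.72
tcp_pos: [532.7, 193.7, 216.6]
orientation: [-3.141, -0.0, 2.295]
wrist_force: [-0.4, 0.3, -0.2]
grip_width: 0.819
```

```bash
python3 st.py
```

```text
19.7167 [532.68 193.73 216.62] [-3.1414e+00 -1.0000e-04  2.2946e+00] Ftool [ 0.48 -0.12  0.17] Tq [ 0.021  0.031 -0.015] j6 -0.435 tau6 -0.457 w 71.9
```

step_arm:
  increments:
    - [0,0,0,0,40]
    - [0,0,0,0,40]
    - [0,0,0,0,40]
    - [0,0,0,0,40]
    - [0,0,0,0,40]
    - [0,0,0,0,40]
    - [0,0,0,0,40]
    - [0,0,0,0,40]

```text
t: 20.38
tcp_pos: [532.7, 193.7, 216.7]
orientation: [3.142, -0.0, 2.297]
wrist_force: [0.6, -1.2, 0.1]
grip_width: 0.577
```

```bash
python3 st.py
```

```text
20.3833 [532.75 193.7  216.74] [ 3.1415 -0.      2.2968] Ftool [-1.29 -0.41 -0.09] Tq [-0.023  0.027 -0.028] j6 -0.437 tau6 -0.014 w 50.6
```

step_arm:
  increments:
    - [0,0,0.2,6,40]
    - [0,0,0.25,6,40]
    - [0,0,0.25,6,40]

```text
t: 20.63
tcp_pos: [532.8, 193.7, 216.4]
orientation: [3.141, 0.0, 1.978]
wrist_force: [-0.2, 0.4, 2.2]
grip_width: 0.576
```

```bash
python3 st.py
```

```text
20.6333 [532.82 193.72 216.41] [3.1411e+00 1.0000e-04 1.9777e+00] Ftool [ 0.44 -0.02 -2.25] Tq [-0.002  0.121  0.06 ] j6 -0.118 tau6 -1.639 w 50.6
```

step_arm:
  increments:
    - [0,0,0.2,4,40]
    - [0,0,0.2,4,40]
    - [0,0,0.2,4,40]

```text
t: 20.88
tcp_pos: [532.9, 193.7, 216.1]
orientation: [3.141, -0.0, 1.77]
wrist_force: [-0.3, 0.5, 2.1]
grip_width: 0.576
```

```bash
python3 st.py
```

```text
20.8833 [532.87 193.73 216.12] [ 3.1406e+00 -1.0000e-04  1.7700e+00] Ftool [ 0.58 -0.19 -2.13] Tq [-0.088  0.133  0.076] j6 0.09 tau6 -1.033 w 50.5
```

step_arm:
  increments:
    - [0,0,0.15,4,40]
    - [0,0,0.15,4,40]
    - [0,0,0.15,4,40]

```text
t: 21.13
tcp_pos: [532.8, 193.8, 215.8]
orientation: [3.141, -0.0, 1.561]
wrist_force: [-1.4, -0.5, 2.7]
grip_width: 0.575
```

```bash
python3 st.py
```

```text
21.1333 [532.82 193.82 215.76] [ 3.1408e+00 -4.0000e-04  1.5608e+00] Ftool [-0.55 -1.34 -2.71] Tq [-0.117  0.261  0.123] j6 0.299 tau6 -0.981 w 50.5
```

step_arm:
  increments:
    - [0,0,0.18,4,40]
    - [0,0,0.18,4,40]
    - [0,0,0,0,40]

```text
t: 21.38
tcp_pos: [532.8, 193.8, 215.4]
orientation: [3.141, -0.001, 1.422]
wrist_force: [-1.3, -0.0, 3.8]
grip_width: 0.575
```

```bash
python3 st.py
```

```text
21.3833 [532.79 193.82 215.43] [ 3.1410e+00 -5.0000e-04  1.4219e+00] Ftool [-0.22 -1.32 -3.81] Tq [ 0.002  0.395 -0.146] j6 0.438 tau6 0.881 w 50.5
```

step_arm:
  increments:
    - [0,0,0,0,72]
    - [0,0,0,0,72]
    - [0,0,0,0,72]
    - [0,0,0,0,72]
    - [0,0,0,-7,72]
    - [0,0,0,-7,72]
    - [0,0,0,-7,72]
    - [0,0,0,-7,72]
    - [0,0,0,-7,72]
    - [0,0,0,0,72]

```text
t: 22.22
tcp_pos: [532.7, 193.6, 214.3]
orientation: [-3.141, -0.0, 2.04]
wrist_force: [0.1, 0.3, -0.6]
grip_width: 0.82
```

```bash
python3 st.py
python3 - <<'E'
from h import *
im=imaging.capture('wrist'); np.save('w7.npy',im); save(im[140:290,150:360],'c7.png',3.7)
E
```

```text
22.2167 [532.68 193.65 214.33] [-3.1411 -0.      2.0401] Ftool [0.2  0.23 0.56] Tq [-0.103  0.002  0.021] j6 -0.181 tau6 -1.757 w 72.0
```

View pics/c7.png

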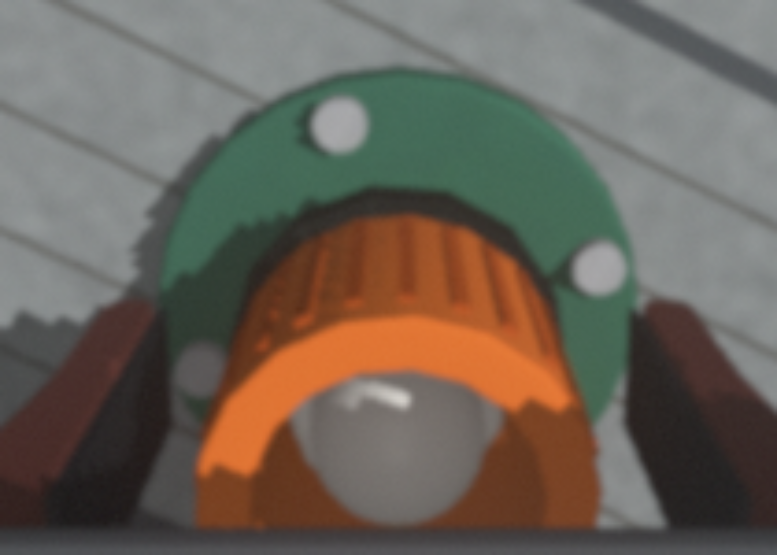

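step_arm:
  increments:
    - [0,0,0,0,40]
    - [0,0,0,0,40]
    - [0,0,0,0,40]
    - [0,0,0,0,40]
    - [0,0,0,0,40]
    - [0,0,0,0,40]
    - [0,0,0,0,40]
    - [0,0,0,0,40]

```text
t: 22.93
tcp_pos: [532.7, 193.7, 214.6]
orientation: [-3.141, -0.0, 2.035]
wrist_force: [-1.0, -0.8, -0.1]
grip_width: 0.568
```

```bash
python3 st.py
```

```text
22.9333 [532.67 193.7  214.62] [-3.1414 -0.      2.035 ] Ftool [-0.26 -1.2   0.12] Tq [-0.042  0.143 -0.007] j6 -0.175 tau6 -0.026 w 49.9
```

The ring sits level just above the black seal and stays put when released. I'll test stiffness with a small unloaded turn.

step_arm:
  increments:
    - [0,0,0.15,3,40]
    - [0,0,0.15,3,40]
    - [0,0,0.15,3,40]

```text
t: 23.18
tcp_pos: [532.6, 193.8, 214.2]
orientation: [-3.141, -0.0, 1.876]
wrist_force: [-0.9, 0.2, 1.0]
grip_width: 0.567
```

```bash
python3 st.py
```

```text
23.1833 [532.64 193.8  214.24] [-3.1414e+00 -2.0000e-04  1.8760e+00] Ftool [ 0.43 -0.84 -1.04] Tq [-0.008  0.282  0.239] j6 -0.016 tau6 -0.59 w 49.8
```

Turning is now clearly stiffer, about 0.24 ± 0.05 N m against about 0 running free. I'll stop, let go and retreat.

step_arm:
  increments:
    - [0,0,0,0,75]
    - [0,0,0,0,75]
    - [0,0,0,0,75]
    - [0,0,0,0,75]
    - [0,0,0,0,75]
    - [0,0,-10,0,75]
    - [0,0,-20,0,75]
    - [0,0,-25,0,75]
    - [0,0,-25,0,75]
    - [0,0,-25,0,75]

```text
t: 24.02
tcp_pos: [532.5, 193.6, 321.1]
orientation: [3.141, -0.0, 1.878]
wrist_force: [0.3, -0.4, -1.0]
grip_width: 0.853
```

```bash
python3 st.py
python3 - <<'E'
from fit import *
im=imaging.capture('wrist'); np.save('w8.npy',im); s=imaging.capture('scene')
save(np.hstack([cv2.resize(im[100:292,110:400],(453,300)),cv2.resize(s,(400,300))])[:,:795],'c8.png',1)
E
```

```text
24.0167 [532.55 193.63 321.09] [ 3.1412 -0.      1.8784] Ftool [-0.45  0.15  1.04] Tq [-0.038  0.008  0.   ] j6 -0.019 tau6 -0.002 w 74.9
```

View pics/c8.png

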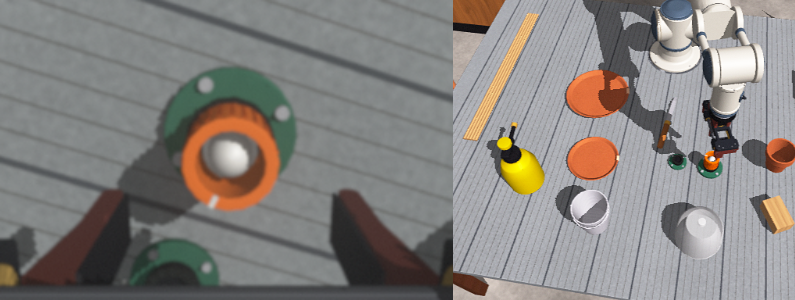

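The ring sits level on the stud, concentric with it, and the fingers are clear. The saucer, sprayer and the other bystanders are in place.

```bash
python3 -c "
from bench import arm; print(arm.finish_job())"
```

```text
the job is handed in; nothing more can be done
None
```

The orange ring is screwed down onto the seal and left there, held by the thread alone. I handed the job in at about 24 s of the 72 s allowed.

**What I did:** I took the ring from the smaller saucer and lowered it over the stud. It came to rest on the thread with its lower edge about 40 mm above the bench. I screwed it down clockwise about 0.9 turn in four grips, then let go and retreated.

**Last checks:**
- **Stiffness:** turning torque rose from about 0 (±0.05 N m noise) running free to 0.12, then 0.24 N m. The last value is a single noisy reading, slightly above the expected 0.15–0.2 N m.
- **Seal load:** I estimate 8–14 N, from the torque and the ring's drop. I did not measure it directly, and I took no torque reading after the final release.
- **Final picture:** the ring stands level and concentric on the stud, the fingers are clear of it, and the other things look unmoved.

**A slip to report:** the first row of the lift from the saucer pressed about 10 mm down by mistake. The ring slid about 5 mm up in the grip and possibly about 3 mm sideways. I corrected for this before lowering it over the stud. The saucer looked unmoved, but I did not measure its position or the peak force of that press.

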